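Turn the keeper aside and push the press plate out over the ledge end

TASK

On the low wooden ledge lie two thin steel plates, held back by a dark turning keeper bar at one end. With the fingertips, first turn the keeper bar fully in line with the rib between the two lanes, then push the square-cornered plate along its lane past the keeper until about 4 cm of it sticks out over that end of the ledge, so that its edge can be caught from below later. Only push, do not lift the plate or let it fall; leave the round-ended plate and everything round the ledge where they are, and finish clear of everything.

Things in the scene. Friction and masses are not known exactly. Their poses are not given: they have to be found in the camera images.
- ledge: fixed low light-wooden board on grey runners, 320 x 188 mm, flat top 60 mm above the table; origin at table height under its centre. x runs along the lanes to the keeper end (at x = +160 mm), z up. Lanes 74 mm wide, centred at y = +49 and -49 mm, between grey side rails and a 24 mm wide middle rib, all 5 mm high; the rib ends at x = +80 mm. The other end is open.
- keeper_pivot (a point): vertical pivot of the keeper, at the ledge top's height, at ledge x = +145 mm, y = 0. The keeper is a dark steel bar 104 x 10 mm with round ends, pivoted at its middle, standing 1 to 13 mm above the ledge's top. Light friction (about 1.2 N at the arm's end); it stays where it is left.
- keeper (a joint): angle of the keeper bar, rad: 0 = across both lanes (along ledge y), 1.57 (a stop) = in line with the middle rib, both lanes free. It grows anticlockwise seen from above: the arm on the ledge's +y side swings inward over the board (to -x), the other arm out beyond the end. Starts between 0 and 0.3.
- square_plate_center (a point): centre (half-way up, 3 mm above the ledge's top) of the steel plate with square corners, 140 x 70 x 6 mm, 0.2 to 0.45 kg, loose, lying flat in one of the two lanes with its 140 mm length (its x axis) along the lane and its +x end towards the keeper; at the start its centre is at ledge x = -50 to -10 mm
- round_plate_center (a point): centre (half-way up) of the other steel plate, also 140 x 70 x 6 mm but with half-round ends, loose, lying flat in the other lane; to be left alone
- sauce_pot: small open steel pot, 64 mm across, 33 mm high, on the table beside the ledge; origin under its centre; to be left alone
- meal_tray: oval foil meal tray with lid, 164 x 119 x 52 mm, on the table; origin under its centre; to be left alone
- square_plate: the square-cornered plate itself; origin at the centre of its underside, axes as for its centre point

How it is judged (in metres and radians):
On the way, in this order (a step that is already met when the one before it is completed fails the run):
1. the keeper is turned in line with the rib (value of joint keeper above 1.42 rad), for 0.2 s.
2. the square-cornered plate sticks out about 4 cm over the keeper end (x of square_plate_center in the frame of ledge between 0.115 and 0.145 m), for 0.2 s.
At the end, for the whole second after the job is handed in: The square-cornered plate lies flat and still on the ledge, along its lane, with 25 to 55 mm of it past the keeper end; the keeper stands within 0.22 rad of the rib's line; the round-ended plate is within 12 mm, the pot and the meal tray within 20 mm of where they were (all of step 2 and z of square_plate_center in the frame of ledge between 0.06 and 0.066 m and angle between square_plate_center's own z axis and vertical below 0.06 rad and angle between the x axis of square_plate_center and the x axis of ledge, either way round below 0.12 rad and linear speed of square_plate below 0.01 m/s and value of joint keeper above 1.35 rad and distance of round_plate_center from where it was at the start of the episode below 0.012 m and distance of each of sauce_pot, meal_tray from where it was at the start of the episode below 0.02 m); the robot touches nothing.
It fails at once if the plate is lifted or falls off the ledge (z of square_plate_center in the frame of ledge above 0.071 m or z of square_plate_center in the frame of ledge below 0.05 m or angle between square_plate_center's own z axis and vertical above 0.15 rad).
It fails at once if the plate is pushed along before the keeper is turned aside (distance of square_plate_center from where it was at the start of the episode above 0.015 m and value of joint keeper below 1.3 rad).
It fails at once if the round-ended plate is disturbed (distance of round_plate_center from where it was at the start of the episode above 0.015 m).
It fails at once if the pot or the meal tray is knocked away (distance of any of sauce_pot, meal_tray from where it was at the start of the episode above 0.03 m).
It also fails if it takes over 42 s, if anything falls off the work surface, if the arm or the gripper's body presses on something with over 40 N, if the wrist force passes 120 N, or if a joint passes its speed limit or range.

ROBOT

A 7-joint arm with a two-finger parallel gripper is mounted at the origin on the work surface; the furniture and walls round the work are solid. World frame = base frame: x ahead of the robot, y to its left, z up, the work surface at z = 0. Lengths are in m, angles in degrees, forces in N, time in s.
With the tool pointing down it reaches from about 0.4 to 0.875 m from the base axis. Payload 4.4 kg.
Tool frame: the origin (TCP) lies between the finger pads; the fingertips stand env.tcp_to_tips ahead of it and the grasp point (between the pads) lies 8 mm behind it (env.tcp_to_tips is the distance from the TCP to the fingertips, in m); z points along the fingers, y is the direction in which the jaws open and shut (so a half turn about z gives the same grasp; the last joint's range is limited). The gripper opens to 85 mm and grips with 20 to 120 N. Pads are 22 mm wide; open, the fingers measure 114 mm over their backs; the gripper's body (76 mm by 85 mm) begins 54 mm behind the grasp point. The pads swing forward as they close: fully open they stand 13 mm farther back than shut.
Start: joints at [71.746, 36.005, 2.206, 86.941, -1.547, 57.084, -1.146], TCP at [0.163, -0.629, 0.242] pointing down, gripper open.
Joint ranges: [-175.42, 175.42], [-21.48, 121.26], [-71.46, 75.88], [10.55, 141.38], [-63.04, 243.04], [13.31, 113.54], [-168.57, 168.57]. Speed limits (degrees/s): [147.25, 147.25, 180, 180, 180, 180, 180].

INTERFACE

Orientations are given as [roll, pitch, yaw] about the fixed x, y, z axes, in that order (R = Rz(yaw) Ry(pitch) Rx(roll)).
In Python, from rig import env, eyes gives the robot as it stands. The module is installed in compiled form; this text tells all that it offers. Calls block until the motion is done:
- env.move_pose(position, orientation): joint-space move of the TCP to a pose.
- env.movel(position, frame=None, feed=0.15): straight line of the TCP; frame=None keeps the orientation; feed is the mean speed in m/s.
- env.movej(angles): joint-space move.
- env.grip(opening, strength=None): finger opening in m; strength is the grip in N (None keeps the last); returns when the fingers have stopped.
- env.hold(seconds).
- env.inverse_kinematics(position, orientation): joint angles nearest the present ones, or None.
- eyes.snapshot(name): name is "scene" or "side" or "wrist"; returns the picture (480x640x3 uint8, red, green, blue); there is no depth.
- eyes.camera_params(name): a dict with "fov_y" (degrees; the focal length in pixels is half the picture's height over the tangent of half this angle, whatever the lens; pixels are square), "cx", "cy" (the principal point, pixels), "T" (4x4, takes a point from camera to world coordinates). Camera axes: x right, y up, looking along -z (the intrinsics and any distortion apply to the point x, -y, -z); pixel columns grow to the right and rows downward; lengths in m; the calibration is good to about 2 mm. A picture is of the moment at which its call begins: read the wrist's pose just before it. camera_params takes no time and is no camera call; for the wrist camera it gives the pose at the moment of the call.
A pose or a line that the arm cannot do raises env.IKError and nothing moves.
- env.hand_in(): hands the job in, once; it reports no verdict.
Readings, each from a call of its own:
- env.current_time_s(): time.
- env.current_qpos(): joint angles.
- env.current_qd(): joint speeds.
- env.current_tau(): joint torques, N m.
- env.current_tool_pos(): TCP position.
- env.current_eef_rot(): TCP orientation.
- env.current_ft_force(): force on the tool from outside, world axes, zero at the start.
- env.current_ft_torque(): the same for the moment, N m.
- env.current_finger_gap(): finger opening in m.
Only numpy, scipy, OpenCV 4.12 (cv2) and the standard library are available. Lean on these libraries where they do the work, as an engineer would, in place of code of your own. Each camera call takes 0.05 s, during which the arm holds its last target.

## Working session

There is one attempt and no reset: what is moved stays moved. The work goes in short steps, each a Python script; the robot and the scene stay as the last script left them, time stands still between calls to the robot, and variables do not carry over. Pictures are saved under pics/ and viewed, and the job is handed in when it is done.

```bash
mkdir -p pics; ls; python3 - <<'E'
from rig import env, eyes
import cv2
print(env.current_time_s(), env.tcp_to_tips, env.current_tool_pos(), env.current_eef_rot(), env.current_finger_gap())
for n in ("scene","side","wrist"):
    p=eyes.camera_params(n); print(n,p)
    cv2.imwrite(f"pics/{n}0.png",eyes.snapshot(n)[:,:,::-1])
E
```

```text
pics
0.0 0.011 [ 0.16247776 -0.62875782  0.24142825] [-1.79894166e+02 -3.35352621e-05  1.44846132e+01] 0.08546015979094325
scene {'fov_y': 48.55936021440468, 'cx': 318.21795612270284, 'cy': 248.00507377233222, 'T': array([[-0.76125716,  0.50290702, -0.40935567,  0.08759714],
       [-0.64828924, -0.57618759,  0.49772374,  0.28876833],
       [ 0.01444311,  0.64427664,  0.76465614,  0.77210501],
       [ 0.        ,  0.        ,  0.        ,  1.        ]])}
side {'fov_y': 55.2471431546144, 'cx': 331.17396240350223, 'cy': 237.1566823116609, 'T': array([[ 0.95877475,  0.11026692, -0.2619011 ,  0.24490016],
       [-0.28413706,  0.38541474, -0.87790752, -0.89782429],
       [ 0.00413639,  0.91613137,  0.40085684,  0.40750367],
       [ 0.        ,  0.        ,  0.        ,  1.        ]])}
wrist {'fov_y': 71.16013995891902, 'cx': 315.08070496782415, 'cy': 244.69376433003208, 'T': array([[ 0.24950254,  0.92618342,  0.28272381,  0.23378478],
       [-0.96837078,  0.23940124,  0.07032131, -0.61100419],
       [-0.002554  , -0.29132682,  0.95662018,  0.37225746],
       [ 0.        ,  0.        ,  0.        ,  1.        ]])}
```

View pics/scene0.png

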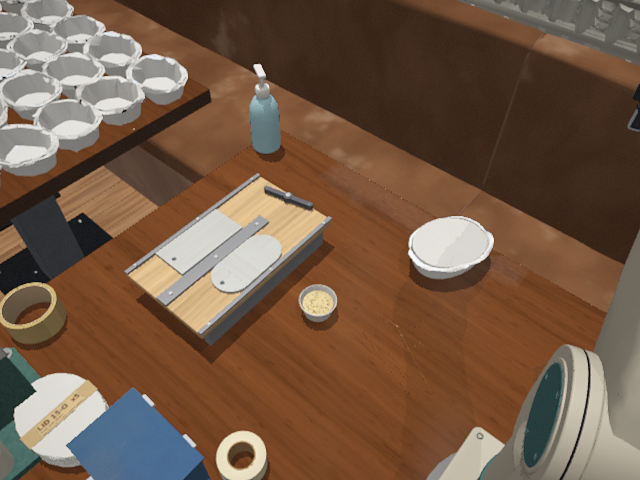

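View pics/side0.png

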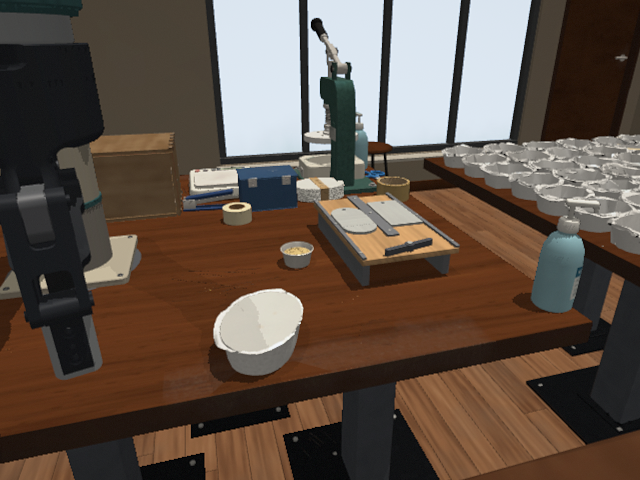

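View pics/wrist0.png

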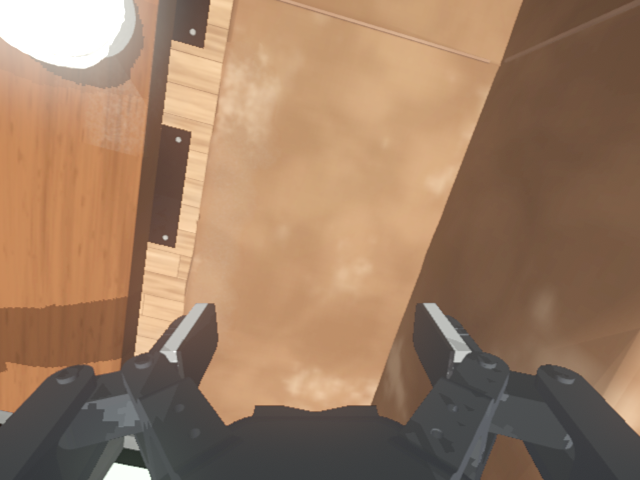

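```bash
python3 - <<'E'
import cv2
a=cv2.imread("pics/scene0.png")[165:345,115:345]; cv2.imwrite("pics/scene0z.png",cv2.resize(a,None,fx=3.3,fy=3.3,interpolation=cv2.INTER_CUBIC))
a=cv2.imread("pics/side0.png")[180:290,305:470]; cv2.imwrite("pics/side0z.png",cv2.resize(a,None,fx=4.8,fy=4.8,interpolation=cv2.INTER_CUBIC))
E
```

```text
(no output)
```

View pics/scene0z.png

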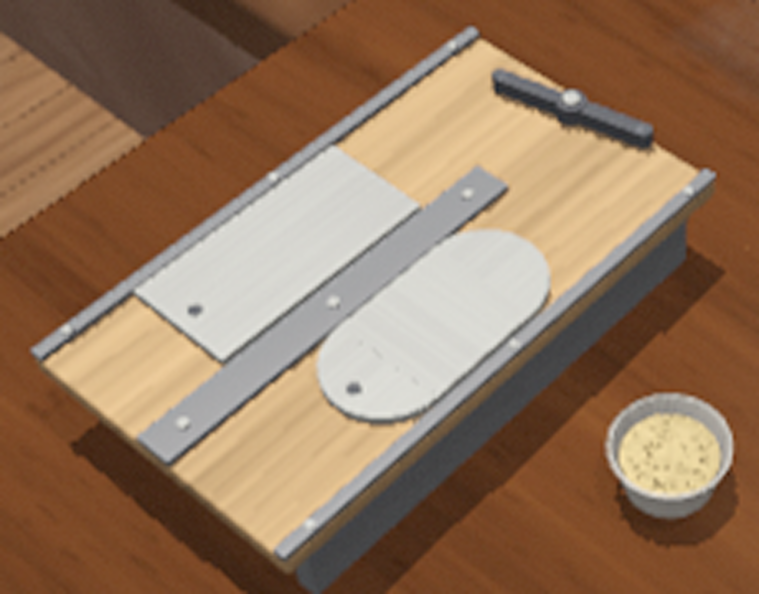

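View pics/side0z.png

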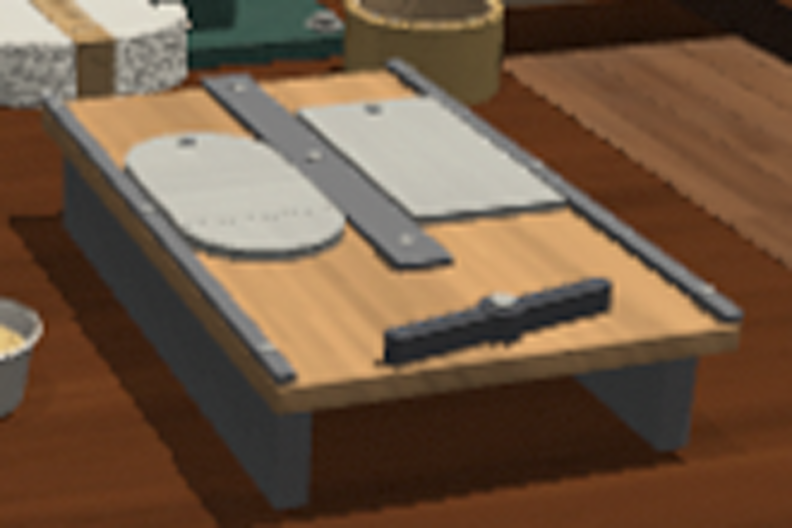

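```bash
cat > h.py <<'E'
import numpy as np
from scipy.optimize import least_squares
def K(p): return 240/np.tan(np.radians(p["fov_y"]/2))
def proj(p,X):
    X=np.atleast_2d(X); c=(X-p["T"][:3,3])@p["T"][:3,:3]
    f=K(p); return np.c_[p["cx"]+f*c[:,0]/-c[:,2], p["cy"]-f*c[:,1]/-c[:,2]]
def ray(p,uv):
    f=K(p); d=np.array([(uv[0]-p["cx"])/f,-(uv[1]-p["cy"])/f,-1]); return p["T"][:3,3],p["T"][:3,:3]@d
def tri(ps,uvs):
    A=np.zeros((3,3));b=np.zeros(3)
    for p,uv in zip(ps,uvs):
        o,d=ray(p,uv); d=d/np.linalg.norm(d); M=np.eye(3)-np.outer(d,d); A+=M;b+=M@o
    return np.linalg.solve(A,b)
def onz(p,uv,z):
    o,d=ray(p,uv); return o+d*(z-o[2])/d[2]
E
cat > s1.py <<'E'
from rig import env, eyes
from h import *
ps=[eyes.camera_params(n) for n in ("scene","side")]
L={ "rib80+":((477,167),(452,262),(.08,.012,.065)),"rib80-":((507,188),(395,268),(.08,-.012,.065)),
"rib0+":((137,437),(250,75),(-.16,.012,.065)),"rib0-":((172,462),(203,80),(-.16,-.012,.065)),
"rail+":((473,28),(740,318),(.16,.094,.065)),"rail-":((715,173),(275,380),(.16,-.094,.065)),
"p++":((333,146),(565,204)),"p+-":((420,207),(415,216)),"p-+":((135,291),(430,97)),"p--":((222,360),(298,112)),
"k+":((497,72),(608,283)),"k-":((652,130),(388,333)),"piv":((571,97),(503,299))}
W={}
for n,v in L.items():
    uv=[np.array(v[0])/3.3+(115,165),np.array(v[1])/4.8+(305,180)]
    W[n]=tri(ps,uv); e=[np.linalg.norm(proj(p,W[n])[0]-u) for p,u in zip(ps,uv)]
    print(n,W[n].round(4),np.round(e,1))
ks=[k for k in L if len(L[k])==3]
M=np.array([L[k][2] for k in ks]);P=np.array([W[k] for k in ks])
def T(q,M):
    c,s=np.cos(q[2]),np.sin(q[2]);return np.c_[q[0]+c*M[:,0]-s*M[:,1],q[1]+s*M[:,0]+c*M[:,1],M[:,2]+q[3]]
r=least_squares(lambda q:(T(q,M)-P).ravel(),[.5,-.2,-1,0])
print(r.x,np.degrees(r.x[2]));print((T(r.x,M)-P).round(4))
c,s=np.cos(r.x[2]),np.sin(r.x[2])
for k in W:
    d=W[k]-np.array([r.x[0],r.x[1],0]);print(k,np.round([c*d[0]+s*d[1],-s*d[0]+c*d[1],d[2]],4))
print(onz(ps[0],(318,303),.033),onz(ps[0],(450,240),.05))
E
python3 s1.py
```

```text
rib80+ [ 0.6001 -0.1625  0.0608] [0. 0.]
rib80- [ 0.5761 -0.1618  0.061 ] [0.2 0.2]
rib0+ [0.5982 0.0766 0.0616] [0.7 0.5]
rib0- [0.5734 0.075  0.062 ] [0.6 0.4]
rail+ [ 0.6819 -0.2425  0.0614] [0.1 0.1]
rail- [ 0.4956 -0.2449  0.0624] [0.4 0.5]
p++ [ 0.6712 -0.1203  0.0618] [0.2 0.1]
p+- [ 0.6018 -0.1196  0.0631] [0.4 0.4]
p-+ [0.6702 0.0195 0.063 ] [0.1 0.1]
p-- [0.6024 0.0189 0.062 ] [0.3 0.2]
k+ [ 0.6382 -0.2183  0.0704] [0.2 0.2]
k- [ 0.5389 -0.2403  0.0723] [0.2 0.2]
piv [ 0.5894 -0.2285  0.0742] [0.2 0.2]
[ 0.58726792 -0.08335076 -1.56100894 -0.00345858] -89.4392240211447
[[-0.     -0.0007  0.0007]
 [-0.     -0.0017  0.0006]
 [-0.0005  0.0002 -0.0001]
 [ 0.0003  0.0015 -0.0004]
 [ 0.001   0.0001  0.0001]
 [-0.0007  0.0006 -0.0009]]
rib80+ [0.0793 0.012  0.0608]
rib80- [ 0.0783 -0.012   0.061 ]
rib0+ [-0.1598  0.0125  0.0616]
rib0- [-0.1585 -0.0123  0.062 ]
rail+ [0.1601 0.093  0.0614]
rail- [ 0.1606 -0.0933  0.0624]
p++ [0.0377 0.0836 0.0618]
p+- [0.0364 0.0141 0.0631]
p-+ [-0.102   0.0839  0.063 ]
p-- [-0.1021  0.0161  0.062 ]
k+ [0.1355 0.0496 0.0704]
k- [ 0.1565 -0.0499  0.0723]
piv [0.1451 0.0007 0.0742]
[ 0.40562876 -0.10058654  0.033     ] [ 0.30706466 -0.35220904  0.05      ]
```

```bash
cat > geo.py <<'E'
from h import *
LX,LY,LA=0.58727,-0.08335,-1.56101
def w(x,y,z): 
    c,s=np.cos(LA),np.sin(LA); return [LX+c*x-s*y,LY+s*x+c*y,z]
def led(p):
    c,s=np.cos(LA),np.sin(LA);d=np.array(p)[:2]-[LX,LY];return np.array([c*d[0]+s*d[1],-s*d[0]+c*d[1]])
YA=np.degrees(LA)
E
python3 - <<'E'
from rig import env,eyes
from geo import *
ps=[eyes.camera_params(n) for n in ("scene","side")]
for a,b in (((265,150),(560,305)),((260,70),(575,203)),((263,92),(570,228))): print("bottle",tri(ps,[a,b]))
for dy in (0,180,90,-90):
    yaw=(YA+dy+180)%360-180
    for P in (w(.19,.045,.2),w(.18,.04,.075),w(.145-.038,.02,.075),w(-.13,.049,.075),w(.045,.049,.075)):
        q=env.inverse_kinematics(P,[180,0,yaw]); print(round(yaw),np.round(P,3),None if q is None else np.round(q,0))
E
```

```text
bottle [ 0.79951715 -0.37083196 -0.01236843]
bottle [ 0.79085258 -0.37183178  0.18069984]
bottle [ 0.78873532 -0.37205301  0.13607813]
-89 [ 0.634 -0.273  0.2  ] [   5.   45.   30.   83.  -25.   59. -139.]
-89 [ 0.629 -0.263  0.075] [   4.   53.   29.   89.  -33.   47. -132.]
-89 [ 0.608 -0.19   0.075] [  -2.   50.   29.   97.  -34.   42. -135.]
-89 [0.635 0.047 0.075] [ -25.   51.   31.   97.  -36.   43. -155.]
-89 [ 0.637 -0.128  0.075] [  -8.   51.   29.   95.  -34.   43. -142.]
91 [ 0.634 -0.273  0.2  ] [ 30.  43. -16.  82.  13.  57.  11.]
91 [ 0.629 -0.263  0.075] [ 27.  50. -13.  88.  14.  43.   9.]
91 [ 0.608 -0.19   0.075] [ 24.  47. -15.  96.  18.  39.   0.]
91 [0.635 0.047 0.075] [  2.  47. -15.  96.  18.  39. -21.]
91 [ 0.637 -0.128  0.075] [ 19.  48. -16.  94.  19.  41.  -7.]
1 [ 0.634 -0.273  0.2  ] [ 18.  42.   5.  82.  -4.  56. -65.]
1 [ 0.629 -0.263  0.075] [ 17.  50.   6.  89.  -7.  42. -63.]
1 [ 0.608 -0.19   0.075] [ 12.  47.   5.  96.  -6.  37. -69.]
1 [0.635 0.047 0.075] [-11.  47.   8.  97. -10.  37. -88.]
1 [ 0.637 -0.128  0.075] [  6.  48.   5.  94.  -6.  38. -75.]
-179 [ 0.634 -0.273  0.2  ] [ 42.  47. -41.  81.  32.  63.  87.]
-179 [ 0.629 -0.263  0.075] [ 40.  54. -36.  88.  38.  51.  81.]
-179 [ 0.608 -0.19   0.075] [ 36.  51. -36.  96.  39.  46.  72.]
-179 [0.635 0.047 0.075] [ 16.  52. -39.  96.  42.  48.  48.]
-179 [ 0.637 -0.128  0.075] [ 30.  52. -37.  94.  40.  48.  66.]
```

```bash
python3 - <<'E'
from rig import env,eyes
from geo import *
import cv2
env.grip(0.0)
env.move_pose(w(.192,.045,.20),[180,0,YA+180])
print(env.current_time_s(),env.current_tool_pos(),env.current_eef_rot(),env.current_finger_gap(),env.current_ft_force())
p=eyes.camera_params("wrist");im=eyes.snapshot("wrist")
np.save("pw1.npy",p)
print({k:p[k] for k in p})
cv2.imwrite("pics/wrist1.png",im[:,:,::-1])
cv2.imwrite("pics/side1.png",eyes.snapshot("side")[:,:,::-1])
E
```

```text
3.0417 [ 0.63322412 -0.27707463  0.20004561] [-1.79967649e+02  7.72135628e-02  9.03967096e+01] 9.704468695557393e-05 [ 0.86778045  0.50010903 -0.53664084]
{'fov_y': 71.16013995891902, 'cx': 315.08070496782415, 'cy': 244.69376433003208, 'T': array([[ 9.99978875e-01, -6.49490061e-03, -2.58302512e-04,
         6.32373787e-01],
       [ 6.28877745e-03,  9.56665485e-01,  2.91121281e-01,
        -2.03334507e-01],
       [-1.64369469e-03, -2.91116756e-01,  9.56686120e-01,
         3.30738355e-01],
       [ 0.00000000e+00,  0.00000000e+00,  0.00000000e+00,
         1.00000000e+00]])}
```

View pics/wrist1.png

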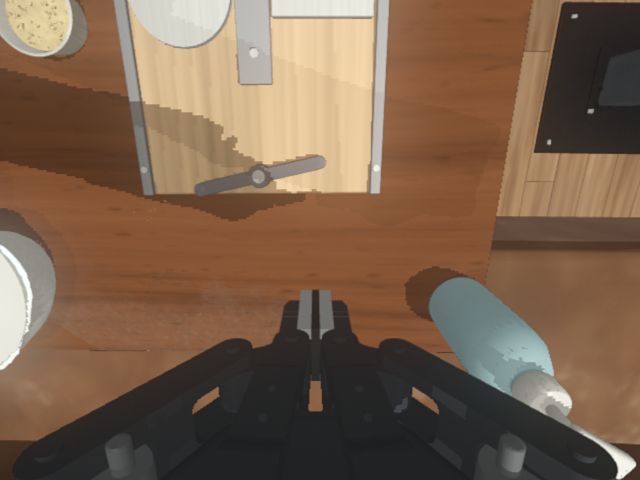

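View pics/side1.png

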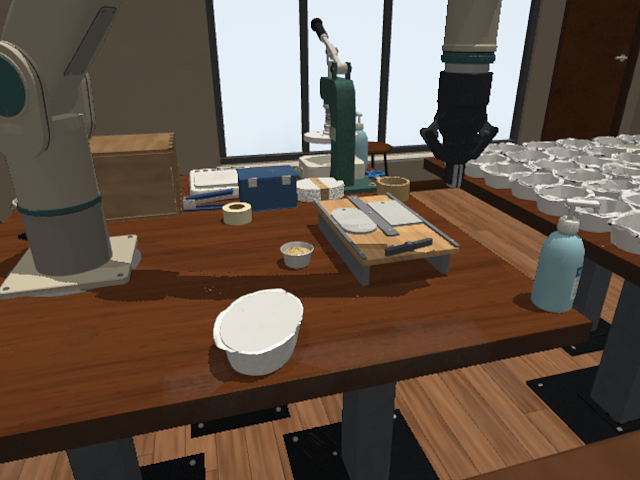

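```bash
python3 - <<'E'
from geo import *
p=np.load("pw1.npy",allow_pickle=True).item()
for n,uv,z in (("piv",(259,176),.075),("rib80-",(239,84),.065),("rib80+",(272,84),.065),("rail+",(380,193),.065),("rail-",(144,194),.065),("k-",(197,189),.073),("k+",(325,160),.073)):
    W=onz(p,uv,z);print(n,W.round(4),led(W).round(4))
E
```

```text
piv [ 0.59   -0.2276  0.075 ] [0.1442 0.0013]
rib80- [ 0.5767 -0.1631  0.065 ] [ 0.0797 -0.0114]
rib80+ [ 0.6005 -0.163   0.065 ] [0.0798 0.0125]
rail+ [ 0.6835 -0.2411  0.065 ] [0.1587 0.0947]
rail- [ 0.4966 -0.2431  0.065 ] [ 0.1589 -0.0922]
k- [ 0.5418 -0.2379  0.073 ] [ 0.154  -0.0469]
k+ [ 0.6394 -0.2157  0.073 ] [0.1329 0.0509]
```

```bash
python3 - <<'E'
from rig import env,eyes
from geo import *
import cv2
hx,hy=.011,.0145
def fc(th,r=.037,extra=0):
    u=np.array([-np.sin(th),np.cos(th)]); t=np.array([-np.cos(th),-np.sin(th)])
    h=hx*abs(t[0])+hy*abs(t[1])
    return np.array([.1447,.0007])+r*u-(.005+h-extra)*t
z=.077
x,y=fc(-.15); print(x,y)
env.movel(w(x,y,.12),feed=.2)
env.movel(w(x,y,z),feed=.08)
print(env.current_tool_pos(),env.current_ft_force())
for th in np.arange(.1,1.56,.16):
    x,y=fc(th,extra=.001); env.movel(w(x,y,z),feed=.08)
    print(round(th,2),env.current_time_s(),np.round(led(env.current_tool_pos())-[x,y],4),env.current_ft_force().round(1))
for e in (.001,.003,.005):
    x,y=fc(1.571,extra=e); env.movel(w(x,y,z),feed=.05)
    print(e,env.current_time_s(),np.round(led(env.current_tool_pos())-[x,y],4),env.current_ft_force().round(1))
env.hold(.25)
p=eyes.camera_params("wrist");np.save("pw2.npy",p)
cv2.imwrite("pics/wrist2.png",eyes.snapshot("wrist")[:,:,::-1])
cv2.imwrite("pics/side2.png",eyes.snapshot("side")[:,:,::-1])
E
```

```text
0.16806993847968893 0.03458816763078884
[ 0.62362031 -0.2509848   0.07680282] [-0.217173   -0.72240233 -0.15255712]
0.1 4.6917 [-0.0016  0.0009] [0.5 0.7 1.1]
0.26 4.9417 [-0.0002  0.0001] [-0.5 -0.2  0.4]
0.42 5.1917 [-0.0002  0.    ] [-0.5 -0.9  0.1]
0.58 5.4417 [-0.0008  0.0002] [ 0.5 -0.1 -0.4]
0.74 5.6917 [-0.0011  0.0002] [-0.1 -0.6  0.3]
0.9 5.9417 [-0.0009 -0.0002] [ 0.4 -0.1  0.6]
1.06 6.1917 [-0.0007 -0.0004] [-1.4 -0.8  1.9]
1.22 6.4417 [-0.0004 -0.0004] [-2.1 -1.   4.5]
1.38 6.6917 [-0.0001 -0.0003] [-1.2 -0.5  5.7]
1.54 6.9417 [-0.0002 -0.0002] [-1.2 -1.4  6.5]
0.001 7.1917 [0.     0.0006] [-0.8 -1.5  5.8]
0.003 7.4417 [-0.0004  0.0009] [ 1.3 -0.5  5.4]
0.005 7.6917 [-0.0007  0.001 ] [ 1.3 -1.   5.8]
```

View pics/wrist2.png

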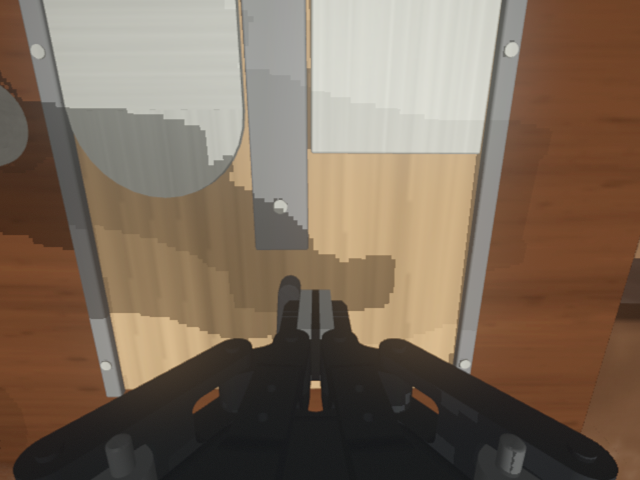

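View pics/side2.png

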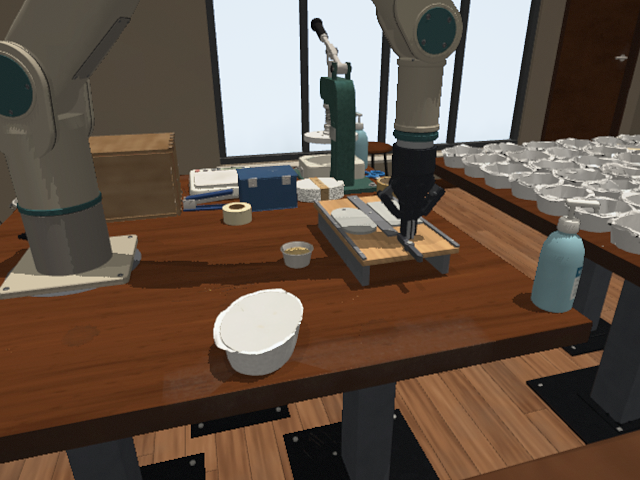

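```bash
python3 - <<'E'
from rig import env,eyes
from geo import *
p=np.load("pw2.npy",allow_pickle=True).item()
for n,uv,z in (("rib80-",(257,249),.065),("rib80+",(307,248),.065),("kend",(289,276),.073),("kl",(278,290),.073),("kr",(300,285),.073),("kl2",(278,315),.073),("plate+-",(312,152),.066),("plate++",(477,153),.066)):
    print(n,led(onz(p,uv,z)).round(4))
x,y=led(env.current_tool_pos());print(x,y)
# creep further
for i in range(1,7):
    env.movel(w(x,y-.001*i,.077),feed=.02)
    a=led(env.current_tool_pos());print(i,a.round(4),env.current_tool_pos()[2].round(4),env.current_ft_force().round(1))
    if abs(env.current_ft_force()[0])>10:break
env.movel(w(x,y+.012,.077),feed=.05); print(env.current_ft_force().round(1))
env.movel(w(x,y+.012,.085),feed=.05); print(env.current_ft_force().round(1))
env.movel(w(x,.049,.13),feed=.2)
env.movel(w(.02,.049,.2),feed=.3); print(env.current_ft_force().round(1))
import cv2
p=eyes.camera_params("wrist");np.save("pw3.npy",p)
cv2.imwrite("pics/wrist3.png",eyes.snapshot("wrist")[:,:,::-1])
a=eyes.snapshot("scene")[165:345,115:345,::-1]; cv2.imwrite("pics/scene3z.png",cv2.resize(a,None,fx=3.3,fy=3.3,interpolation=cv2.INTER_CUBIC))
a=eyes.snapshot("side")[180:290,305:470,::-1]; cv2.imwrite("pics/side3z.png",cv2.resize(a,None,fx=4.8,fy=4.8,interpolation=cv2.INTER_CUBIC))
print(env.current_time_s())
E
```

```text
rib80- [ 0.0788 -0.0104]
rib80+ [0.0784 0.012 ]
kend [0.0886 0.0043]
kl [ 0.0952 -0.0007]
kr [0.0928 0.009 ]
kl2 [ 0.1074 -0.0011]
plate+- [0.0369 0.0143]
plate++ [0.0373 0.0819]
0.10698078500533917 0.016208812563685924
1 [0.1068 0.0162] 0.0775 [ 0.5 -1.9  6.4]
2 [0.1067 0.0152] 0.0775 [ 1.5 -1.4  6.2]
3 [0.1065 0.0143] 0.0775 [ 0.7 -1.   6.4]
4 [0.1064 0.0133] 0.0775 [0.7 0.  6.1]
5 [0.1063 0.0127] 0.0775 [ 2.3 -0.8  5.6]
6 [0.1063 0.0125] 0.0776 [ 4.8 -0.6  4.3]
[-0.9 -0.9  8.6]
[ 0.6 -0.3  0.1]
[ 0.3 -1.2 -0.4]
11.4333
```

View pics/side3z.png

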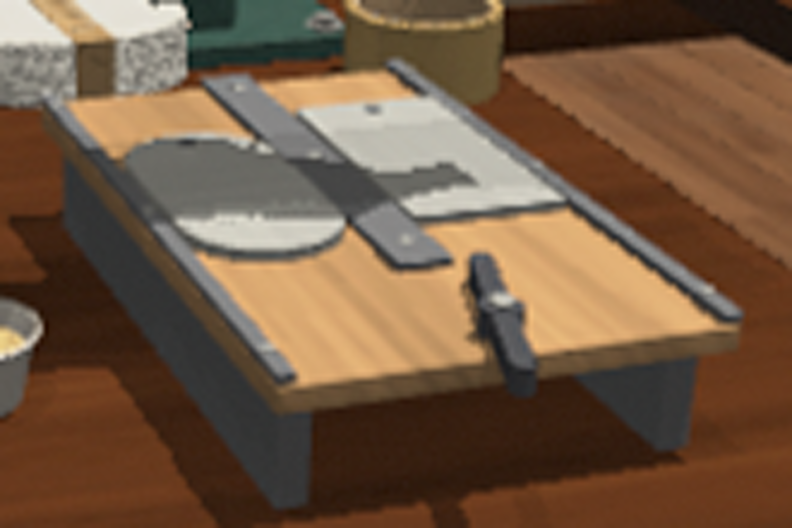

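View pics/scene3z.png

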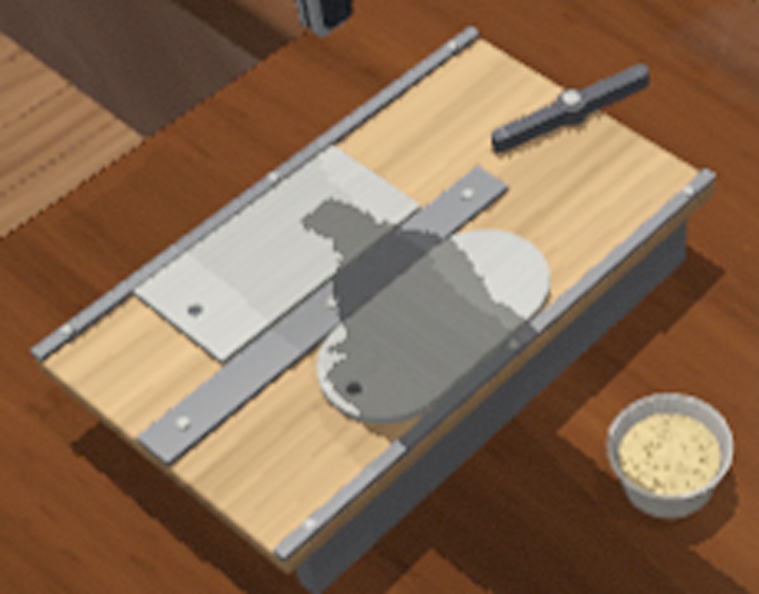

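View pics/wrist3.png

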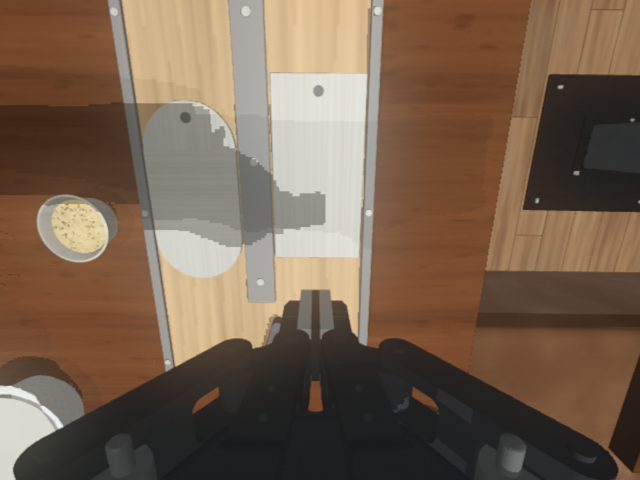

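```bash
python3 - <<'E'
from rig import env,eyes
from geo import *
ps=[eyes.camera_params(n) for n in ("scene","side")]
z=lambda a,b:[np.array(a)/3.3+(115,165),np.array(b)/4.8+(305,180)]
A=tri(ps,z((497,135),(481,256)));B=tri(ps,z((645,68),(524,370)))
a,b=led(A),led(B);print(a,b,A[2],B[2],np.arctan2(b[0]-a[0],-(b[1]-a[1])) , np.arctan2(a[1]-b[1],b[0]-a[0]))
p=np.load("pw3.npy",allow_pickle=True).item()
for uv in ((272,74),(366,73),(359,257),(275,257)): print(led(onz(p,uv,.066)).round(4))
E
```

```text
[0.09835601 0.01439015] [ 0.1934551  -0.01383084] 0.07060059028767063 0.07035813053869652 1.2823206539817156 0.28847567281318104
[-0.1013  0.0163]
[-0.102   0.0833]
[0.0366 0.0837]
[0.0367 0.0138]
```

```bash
python3 - <<'E'
from rig import env,eyes
from geo import *
import cv2
X=.104
def zoom(n):
    a=eyes.snapshot("scene")[165:255,245:345,::-1]; a=cv2.resize(a,None,fx=4,fy=4,interpolation=cv2.INTER_CUBIC)
    b=eyes.snapshot("side")[220:280,370:445,::-1]; b=cv2.resize(b,(450,360),interpolation=cv2.INTER_CUBIC)
    cv2.imwrite(n,np.hstack([a,b]))
env.movel(w(X,.049,.13),feed=.3)
env.movel(w(X,.049,.080),feed=.1)
print(env.current_ft_force().round(1))
env.movel(w(X,.020,.080),feed=.08)
for y in np.arange(.018,.008,-.001):
    env.movel(w(X,y,.080),feed=.03)
    f=env.current_ft_force();print(round(y,3),led(env.current_tool_pos()).round(4),env.current_tool_pos()[2].round(4),f.round(1))
    if f[0]>6: break
cv2.imwrite("pics/wrist4.png",eyes.snapshot("wrist")[:,:,::-1])
zoom("pics/z4a.png")
print(env.current_time_s())
E
```

```text
[ 0.5 -0.   0.8]
0.018 [0.1041 0.0185] 0.0801 [ 0.2  0.2 -0. ]
0.017 [0.1039 0.0174] 0.0801 [1.8 0.5 0.3]
0.016 [0.1038 0.0161] 0.08 [0.6 1.3 0.4]
0.015 [0.1039 0.0149] 0.08 [1.1 0.9 0.7]
0.014 [0.104  0.0138] 0.0799 [1.1 0.1 0.7]
0.013 [0.104  0.0128] 0.08 [1.7 1.4 0.2]
0.012 [0.104  0.0126] 0.08 [ 4.1  0.9 -1.5]
0.011 [0.1041 0.0125] 0.0802 [ 5.8  1.2 -3.2]
0.01 [0.1041 0.0124] 0.0803 [ 7.3  1.3 -4. ]
15.5083
```

View pics/z4a.png

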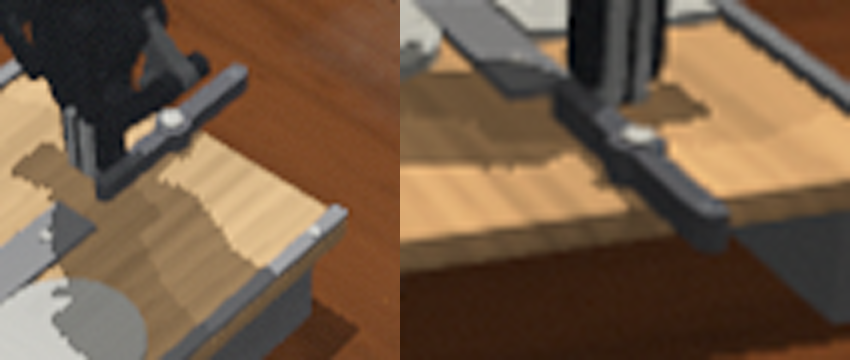

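View pics/wrist4.png

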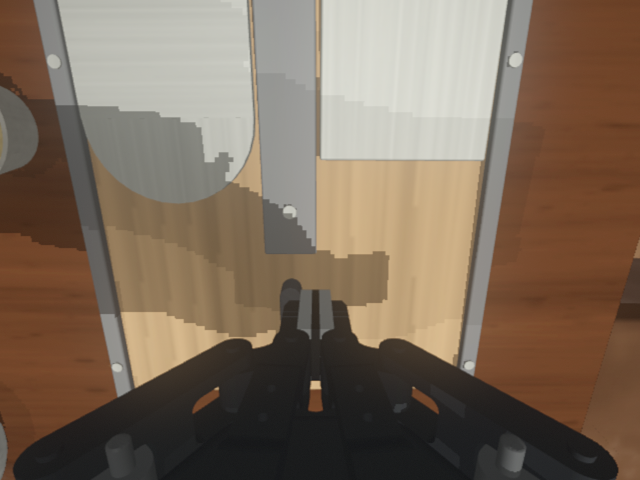

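```bash
python3 - <<'E'
from rig import env,eyes
from geo import *
import cv2
X=.104
def zoom(n):
    a=eyes.snapshot("scene")[165:255,245:345,::-1]; a=cv2.resize(a,None,fx=4,fy=4,interpolation=cv2.INTER_CUBIC)
    b=eyes.snapshot("side")[220:280,370:445,::-1]; b=cv2.resize(b,(450,360),interpolation=cv2.INTER_CUBIC)
    return np.hstack([a,b])
env.movel(w(X,.0133,.080),feed=.02);print(led(env.current_tool_pos()),env.current_ft_force().round(1))
env.movel(w(X,.0133,.1),feed=.08);print(led(env.current_tool_pos()),env.current_ft_force().round(1))
a=zoom(0)
env.movel(w(X,.049,.13),feed=.2)
env.movel(w(-.05,.049,.16),feed=.3)
cv2.imwrite("pics/z5.png",np.vstack([a[:300],zoom(0)[:300]]))
print(env.current_time_s())
E
```

```text
[0.10431147 0.01270146] [ 1.  -0.2 -0.1]
[0.10429988 0.01315403] [ 0.   0.7 -1.4]
17.4833
```

View pics/z5.png

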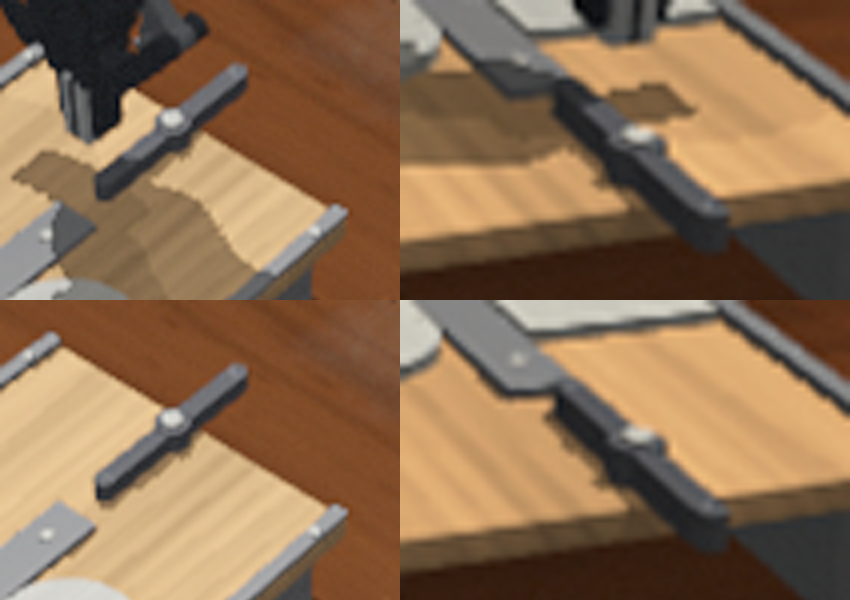

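```bash
python3 - <<'E'
from rig import env,eyes
from geo import *
ps=[eyes.camera_params(n) for n in ("scene","side")]
A=tri(ps,[(269.75,210.2),(397,234.9)]);B=tri(ps,[(305,182.3),(423,255)])
a,b=led(A),led(B);print(a,b,A[2],B[2],np.arctan2(b[0]-a[0],a[1]-b[1]))
# approach behind plate, find board height
env.movel(w(-.125,.049,.13),feed=.3)
env.movel(w(-.125,.049,.084),feed=.1)
f0=env.current_ft_force()
for z in np.arange(.083,.0745,-.0007):
    env.movel(w(-.125,.049,z),feed=.03); f=env.current_ft_force()
    print(round(z,4),env.current_tool_pos()[2].round(4),(f-f0).round(1))
    if (f-f0)[2]>3: break
print(env.current_time_s())
E
```

```text
[0.09559186 0.00033407] [0.19369389 0.00110646] 0.06901556459810927 0.0713194203919542 1.5786694760207352
0.083 0.0836 [ 1.5 -0.6  0.5]
0.0823 0.0824 [ 0.9 -0.6 -0.5]
0.0816 0.0815 [ 1.8 -1.  -0.7]
0.0809 0.0808 [ 1.   0.8 -0.8]
0.0802 0.0801 [ 1.4 -0.1 -0.1]
0.0795 0.0794 [ 0.5 -0.2 -0.4]
0.0788 0.0788 [ 0.4  0.1 -0. ]
0.0781 0.078 [ 1.2  0.7 -0. ]
0.0774 0.0773 [ 1.6  0.5 -0.1]
0.0767 0.0766 [ 0.6  0.6 -0.5]
0.076 0.0759 [ 1.7 -0.5 -1.4]
0.0753 0.0752 [1.1 0.7 0.6]
0.0746 0.0745 [ 0.8 -0.5  0.2]
21.7583
```

```bash
python3 - <<'E'
from rig import env,eyes
from geo import *
import cv2
f0=env.current_ft_force()
for z in (.0735,.0725,.0717):
    env.movel(w(-.125,.049,z),feed=.05); f=env.current_ft_force()
    print(z,env.current_tool_pos()[2].round(4),(f-f0).round(1))
    if (f-f0)[2]>3: break
env.movel(w(-.125,.049,max(z+.0008,.0728)),feed=.05)
print(env.current_tool_pos(),env.current_ft_force().round(1),env.current_time_s())
cv2.imwrite("pics/side6.png",cv2.resize(eyes.snapshot("side")[170:290,300:460,::-1],None,fx=5,fy=5,interpolation=cv2.INTER_CUBIC))
E
```

```text
0.0735 0.0734 [-0.1  0.1 -0.4]
0.0725 0.0724 [ 1.4  1.4 -0.1]
0.0717 0.0717 [ 0.3 -0.  -0.8]
[0.63515903 0.0421437  0.07295726] [ 0.5 -0.1  0.9] 22.7583
```

View pics/side6.png

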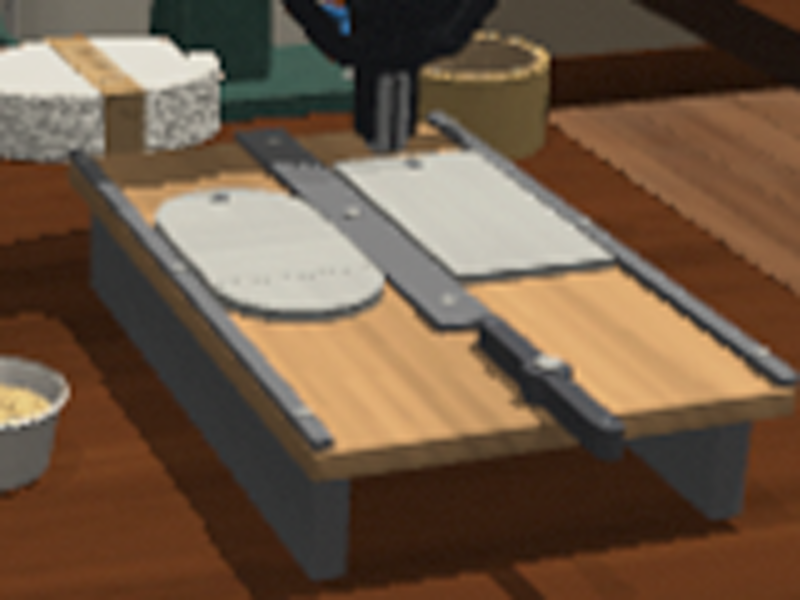

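```bash
python3 - <<'E'
from rig import env,eyes
from geo import *
import cv2
z=.0728
for x in (-.110,-.10,-.09,-.06,-.03,0,.03):
    env.movel(w(x,.049,z),feed=.05 if x<-.08 else .08)
    print(x,led(env.current_tool_pos()).round(4),env.current_tool_pos()[2].round(4),env.current_ft_force().round(1),env.current_time_s())
p=eyes.camera_params("wrist");np.save("pw7.npy",p)
cv2.imwrite("pics/side7.png",cv2.resize(eyes.snapshot("side")[170:290,300:460,::-1],None,fx=5,fy=5,interpolation=cv2.INTER_CUBIC))
E
```

```text
-0.11 [-0.1091  0.049 ] 0.0728 [-0.5  0.4  0.3] 23.2583
-0.1 [-0.0992  0.049 ] 0.0728 [ 0.9  0.1 -0.1] 23.6083
-0.09 [-0.0891  0.049 ] 0.0728 [-0.   0.1 -0.1] 23.9583
-0.06 [-0.0589  0.0489] 0.0728 [-0.7 -0.3 -0.5] 24.4833
-0.03 [-0.029   0.0489] 0.0727 [ 0.1  0.4 -0.4] 25.0083
0 [0.001  0.0489] 0.0727 [-0.4  0.3  0.3] 25.5333
0.03 [0.031  0.0488] 0.0727 [0.5 1.8 0.4] 26.0583
```

View pics/side7.png

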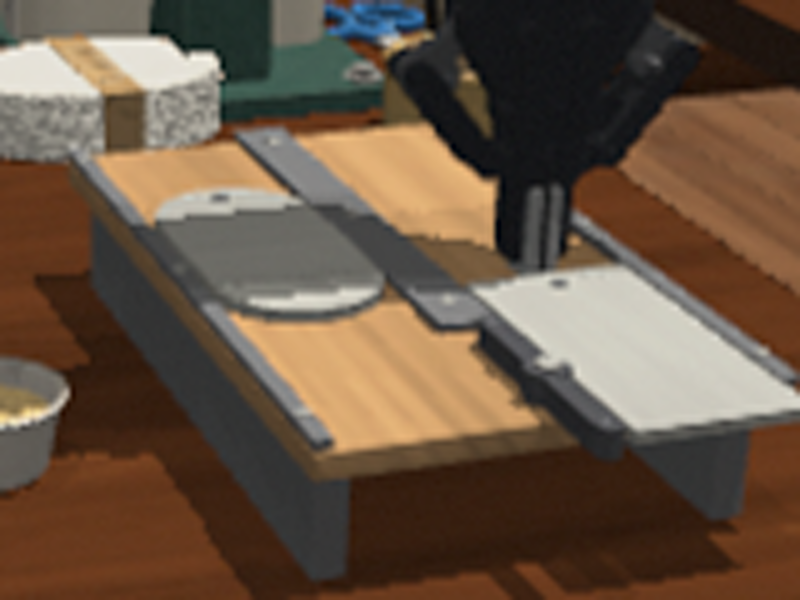

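```bash
python3 - <<'E'
from rig import env,eyes
from geo import *
p=eyes.camera_params("side")
for uv in ((622,436),(470,282),(625,263),(792,404)): print(led(onz(p,np.array(uv)/5+(300,170),.0625)).round(4))
E
```

```text
[0.1848 0.0102]
[0.0423 0.0177]
[0.0415 0.0865]
[0.1788 0.0798]
```

```bash
python3 - <<'E'
from rig import env,eyes
from geo import *
import cv2
z=.0728
env.movel(w(.049,.049,z),feed=.04); env.hold(.3)
print(led(env.current_tool_pos()).round(4),env.current_ft_force().round(1))
env.movel(w(.03,.049,z),feed=.06)
env.movel(w(.02,.049,.13),feed=.15)
env.movel(w(-.12,.049,.26),feed=.2)
env.hold(.3)
print(env.current_ft_force().round(1),env.current_time_s())
p=eyes.camera_params("wrist");np.save("pw8.npy",p)
cv2.imwrite("pics/wrist8.png",eyes.snapshot("wrist")[:,:,::-1])
cv2.imwrite("pics/scene8.png",cv2.resize(eyes.snapshot("scene")[165:345,115:345,::-1],None,fx=3.3,fy=3.3,interpolation=cv2.INTER_CUBIC))
cv2.imwrite("pics/side8.png",cv2.resize(eyes.snapshot("side")[170:290,300:460,::-1],None,fx=5,fy=5,interpolation=cv2.INTER_CUBIC))
E
```

```text
[0.0489 0.049 ] [-0.8  0.8  0. ]
[ 2.1 -0.6 -0.2] 29.4417
```

View pics/side8.png

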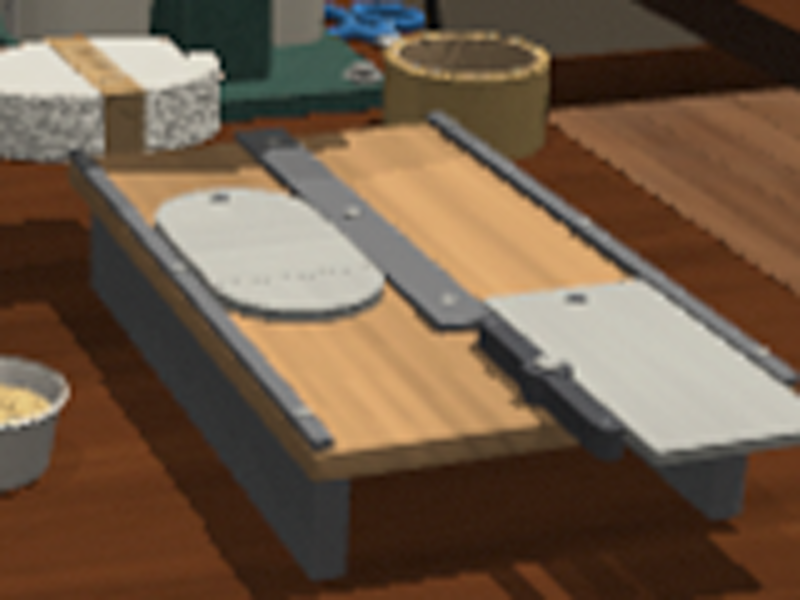

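View pics/scene8.png

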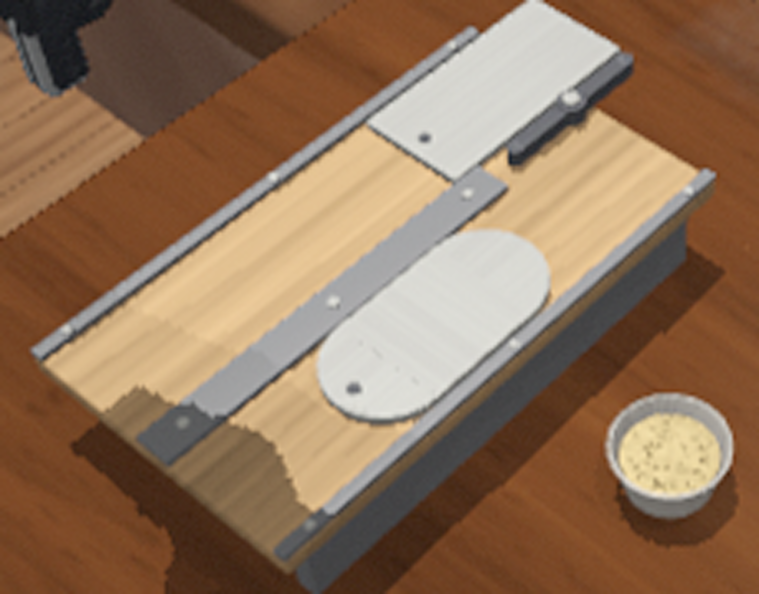

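```bash
python3 - <<'E'
from rig import env,eyes
from geo import *
ps=[eyes.camera_params(n) for n in ("scene","side")]
R={}
for n,a,b in (("-+",(368,124),(637,280)),("--",(455,180),(485,297)),("+-",(620,45),(660,452)),("ka",(512,155),(485,328)),("kb",(628,57),(612,428))):
    W=tri(ps,[np.array(a)/3.3+(115,165),np.array(b)/5+(300,170)]);R[n]=led(W);print(n,R[n].round(4),W[2].round(4))
a,b=R["--"],R["+-"];print("plate yaw",np.arctan2(b[1]-a[1],b[0]-a[0]))
a,b=R["ka"],R["kb"];print("keeper",np.pi/2-np.arctan2(a[1]-b[1],b[0]-a[0]))
E
```

```text
-+ [0.0619 0.0807] 0.0635
-- [0.0629 0.0137] 0.064
+- [0.2035 0.0143] 0.0648
ka [ 0.095  -0.0002] 0.0666
kb [0.1941 0.0003] 0.0709
plate yaw 0.004494113250987506
keeper 1.5761717845005763
```

```bash
python3 - <<'E'
from rig import env
env.hand_in(); print(env.current_time_s())
E
```

```text
the job is handed in; nothing more can be done
the job is handed in; nothing more can be done
```

The job is handed in. The keeper is in line with the rib, and the square-cornered plate sticks out about 4 cm over the keeper end. The robot's clock read about 29.4 s just before that, against the 42 s limit.

**What I did:**
- I turned the keeper with closed fingertips, pushing on its +y arm. The first sweep reached the rib's line, but my retreat left the bar at about 1.28 rad. The cameras showed this, so I pushed it to the stop again and lifted straight off.
- I then pushed the square plate along its lane from behind, with the tips about 2 mm above the board, backed off and raised the arm clear.

**Last camera checks, from the scene and side views:**

| Check | Measured | Allowed |
|---|---|---|
| Plate centre, ledge x | about 0.132 m (about 42 mm overhang) | 0.115 to 0.145 m |
| Plate yaw to lane | about 0.005 rad | below 0.12 rad |
| Keeper angle | about 1.57 rad | above 1.35 rad |

- **Plate height:** the plate lies flat in both views, with its corners at an even height of 64 to 65 mm.
- **Round plate and pot:** both show at the same pixels as at the start.
- **Arm:** it is well clear of everything, and the wrist force was about 2 N or less.

**What disagreed or was not checked:**
- Camera heights came out about 2 to 3 mm lower than the stated sizes; horizontal positions agreed to about 1 to 2 mm.
- During the first keeper sweep the wrist read an unexplained upward force of about 6 to 9 N. I first took it for the board, but the tips went lower behind the plate without touching it. I suspect contact with the keeper.
- I did not measure the meal tray again at the end; the arm did not go near it at its height.

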